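# Clip the well plate onto the shaker and cover it

### The arm

A 6-joint arm with a two-finger parallel gripper is mounted at the origin on the work surface. World frame = base frame: x ahead of the robot, y to its left, z up, the work surface at z = 0. Lengths are in m, angles in rad, forces in N, time in s.
With the tool pointing down it reaches from about 0.25 to 0.725 m from the base axis. Payload 9.7 kg.
Tool frame: the origin (TCP) lies on the centre line of the jaws, within the pads' length; the fingertips stand 8 mm ahead of it and the grasp point (between the pads) lies 11 mm behind it (ctrl.tcp_to_tips is the z of the fingertips in the tool frame, in m); z points along the fingers, y is the line along which they close (so a half turn about z gives the same grasp; the last joint's range is limited). The gripper opens to 85 mm and grips with 20 to 120 N. Pads are 22 mm wide; open, the fingers measure 114 mm over their backs; the gripper's body (76 mm by 85 mm) begins 54 mm behind the grasp point. The pads swing forward as they close: fully open they stand 13 mm farther back than shut.
Start: joints at [1.106, 0.087, 0.176, 1.66, 0, 1.571], TCP at [0.247, 0.492, 0.239] pointing down, gripper open.
Joint ranges: [-3.13, 3.13], [-0.85, 1.81], [-1.15, 1.24], [-2.2, 2.28], [-1.44, 1.52], [-3.14, 3.14]. Speed limits (rad/s): [2.22, 2.22, 2.57, 3.14, 3.14, 3.14].

### API

Orientations are given as a unit quaternion [w, x, y, z].
In Python, from plant import status, vision, ctrl gives the robot as it stands.
- The arm moves only by the tool step_arm, never from a script. Its arguments are lists of equal length, an entry for each row: "fingers": the opening, from 0 (shut) to 1 (fully open); "xyz": the shift along the tool's x, y, z in mm, a list of three; "turn": the turn, a rotation vector about the tool's x, y, z in degrees, a list of three. In form: {"fingers": [fingers, ...], "xyz": [[dx, dy, dz], ...], "turn": [[rx, ry, rz], ...]}. A call has exactly 8 rows; each row shifts and turns the commanded pose from where the row before left it, along the tool's axes as they then stand; what a row does not reach is not made up. A row lasts 1/8 s, in which the tool goes at most 62.5 mm and 10.7 degrees, less where a joint would pass 70% of its speed; a pose out of reach is approached as far as the arm can. A call is refused whole if a number of a shift passes 62.5 or a number of a turn 10.7, either way. A call with a gripper value outside its range is refused whole. The fingers move at their own pace and stop on an object; the grip force is fixed at half the most. Time passes only in rows, so rows that do not move let the fingers close, or fill a call up. It gives the time, the measured TCP pose, the force, the opening and the grip force at its end, in the units of the state.
- status.read_state(): the state, without advancing time (a new reading comes with each control period).
- vision.camera(name): name is "side" or "top"; returns a dict with "img" (480x640x3 uint8, blue, green, red), "camera_matrix" (3x3 intrinsics, pixels), "dist" ([k1, k2, p1, p2, k3] as OpenCV has them; the pictures are not rectified), "cam_to_world" (4x4, takes a point from camera to world coordinates). Camera axes: x right, y down, z forward; pixel columns grow to the right and rows downward; lengths in m; the calibration is good to about 2 mm. A picture is of the moment at which its call begins. There is no depth.
- ctrl.hand_in(): hands the job in; it is judged then, once.
The state is a dict: "time_s": time; "joints": joint angles; "qvel": joint speeds; "tau": joint torques, N m; "position": TCP position; "orientation": TCP orientation; "contact_force": force on the tool from outside, world axes, zero at the start; "torque": the same for the moment, N m; "opening": opening from 0.0 (shut) to 1.0 (fully open); "gripper_force": force on a finger pad.
Only numpy, scipy, OpenCV 4.12 (cv2) and the standard library are available. Lean on these libraries where they do the work, as an engineer would, in place of code of your own. Each camera call takes 0.05 s, during which the arm holds its last target. There are 200 camera calls.

### The job

Load the shaker: set the blue well plate over its dark adapter block with the cut corners matching and press it down until both red spring clips have snapped back over its flange; the shaker's platform stopped a little off centre, and may be pushed, but do not lean on the shaker hard. Then set the orange cover on the plate, cut corners matching, fully down and level all round, and let go. Keep the plate upright throughout and leave the other things on the bench where they are.

Things in the scene. Friction and masses are not known exactly. Their poses are not given: they have to be found in the camera images.
- plate_mid (a point): Centre, half-way up, of the loose blue well plate (50 dark wells on top), 46 mm tall, about 0.22 kg. x along its length, z up; the corners at its -x end are chamfered (12 mm legs), those at +x square. Its upper part, 22 to 46 mm above the underside, is a centred block 108 (x) x 60 (y) mm: grasp it across the 60 mm, fingertips above the shoulder at 22 mm.
- plate_foot (a point): Centre of the plate's underside, 23 mm below plate_mid, same axes. The lower part is a skirt, outside 116 x 68 mm and 22 mm tall, with a foot flange 124 x 76 mm, 5 mm tall. The hollow under it, 110 x 62 mm and 18 mm deep, chamfered alike, fits over the adapter block; turned the wrong way it does not go down.
- cover_mid (a point): Centre, half-way up, of the loose orange cover, 116 x 68 mm, 40 mm tall, about 0.13 kg. x along its length, z up; the corners at its -x end are chamfered. The hollow under it, 110 x 62 mm and 14 mm deep, fits over the plate's upper block with 1 mm play all round and no lead-in. Fully down, this point is 29 mm above plate_mid.
- cover_grip (a point): Centre of the white grip bar on the cover, 29 mm above the cover's underside, same axes: 70 (x) x 20 (y) mm, from 18 mm (the lid's face) to 40 mm above the underside.
- shaker_mid (a point): Point on the white shaker's fixed housing (200 x 124 mm, 40 mm high, fixed to the bench at a place that varies), 76 mm above the bench: where the centre of the adapter block's top face would be with the platform centred. x along the shaker, away from its display; z up. The platform is NOT centred: it stopped anywhere within 6 mm in x and in y, and only looking or touching tells where.
- platform_rest (a point): Point on the fixed housing, 56 mm above the bench: where the centre of the top of the aluminium platform would be if centred. The platform, 156 (x) x 104 (y) mm, 15 mm thick, carries block and clips, keeps the housing's yaw, can be pushed level in x and y (about 5 N, stays where it is left) up to firm stops 6 mm either side of centre.
- block_half (a point): Half-way up the block if the platform were centred, 10 mm under shaker_mid. The dark block is 108 x 60 x 20 mm, the corners at its -x (display) end chamfered. The plate's hollow fits over it with 1 mm play all round, no lead-in, and rests on its top face: plate_mid is then 5 mm above the height of shaker_mid and the plate's underside 2 mm above the platform.
- clip_far (a joint): Red sprung clip, 28 mm wide, at the block's +x end, sliding outward: 0 at rest, positive = pushed out (m). The sloping heads, 10 to 20 mm above the platform, meet the plate's flange 12 mm before home (the hollow is then 6 mm over the block), give way 2.5 mm and snap back about 5 mm before home. Passing both takes some 10 to 20 N; the weight alone does not. Not over 80 N on the shaker.
- clip_near (a joint): The same clip at the block's -x end (display end), sliding outward along -x: 0 at rest, positive = pushed out (m).
- tip_box: Bystander: grey box with a pale lid, 122 x 84 x 66 mm. Origin under its centre.
- tube_rack: Bystander: yellow rack of capped tubes, 60 x 150 mm, 68 mm tall. Origin under its centre.
- buffer: Bystander: clear bottle with a blue cap, 72 mm across, 160 mm tall. Origin under its centre.
- reagent: Bystander: amber jar with a black cap, 60 mm across, 110 mm tall. Origin under its centre.
- beaker: Bystander: glass beaker, 70 mm across, 85 mm tall. Origin under its centre.
- pipette: Bystander: white pipette lying down, 250 mm long. Origin under its middle.
- timer: Bystander: white timer, 64 x 64 x 22 mm. Origin under its centre.

How it is judged:
On the way, in this order (a step that is already met when the one before it is completed fails the run):
1. the plate is fully down on the adapter block and both clips have snapped back over its flange (horizontal distance between plate_mid and shaker_mid below 0.013 m and z of plate_mid in the frame of shaker_mid between 0.002 and 0.0068 m and angle between plate_mid's own z axis and vertical below 0.035 rad and angle between the x axis of plate_mid and the x axis of shaker_mid, either way round below 0.05 rad and value of joint each of clip_far, clip_near below 0.0015 m), for 0.2 s.
2. the cover is fully down on the clipped plate (all of step 1 and horizontal distance between cover_mid and plate_mid below 0.004 m and z of cover_mid in the frame of plate_mid between 0.026 and 0.0308 m and angle between cover_mid's own z axis and vertical below 0.04 rad and angle between the x axis of cover_mid and the x axis of plate_mid, either way round below 0.05 rad), for 0.2 s.
At the end, for the whole second after the job is handed in: The plate's hollow rests on the adapter block (wherever the platform stands; centre within 1.8 mm of its home height, level, both clips back within 1.5 mm of rest), the cover rests fully down on the plate (within 1.8 mm of its home height, 4 mm sideways, level within 0.04 rad), both at rest (all of step 2 and linear speed of each of plate, cover below 0.01 m/s); the robot touches nothing.
It fails at once if the plate is tipped by more than 30 degrees (angle between plate_mid's own z axis and vertical above 0.52 rad).
It fails at once if the shaker is loaded with more than 80 N (contact force between shaker and anything else above 80 N).
It fails at once if a bystander is moved by more than 30 mm (distance of any of tip_box, tube_rack, buffer, reagent, beaker, pipette, timer from where it was at the start of the episode above 0.03 m).
It also fails if it takes over 72 s, if anything falls off the work surface, if the arm or the gripper's body presses on something with over 40 N, if the wrist force passes 120 N, or if a joint passes its speed limit or range.

## Working session

There is one attempt and no reset: what is moved stays moved. The work goes in short steps, Python scripts to look and compute and a tool call to move; the robot and the scene stay as the last step left them, time stands still between calls to the robot, and variables do not carry over. Pictures are saved under pics/ and viewed, at most 10 in all, crops included, and the job is handed in when it is done.

Besides the shell and the picture viewer there is one more tool, called after "Request:" as name(argument=value, ...) on one line, values as JSON. step_arm: Moves the arm, as the interface text tells. Its arguments: {"type":"object","properties":{"fingers":{"type":"array","items":{"type":"number"}},"xyz":{"type":"array","items":{"type":"array","items":{"type":"number"}}},"turn":{"type":"array","items":{"type":"array","items":{"type":"number"}}}},"required":["fingers","xyz","turn"]}

```bash
mkdir -p pics; ls; python3 - <<'E'
from plant import status, vision, ctrl
import cv2,pickle
for n in("top","side"):
    d=vision.camera(n); cv2.imwrite(f"pics/{n}0.png",d["img"]); pickle.dump(d,open(f"{n}0.pkl","wb"))
    print(d["camera_matrix"],d["dist"],d["cam_to_world"])
print(status.read_state(),ctrl.tcp_to_tips)
E
```

```text
pics
[[527.64051096   0.         314.04033134]
 [  0.         527.64051096 229.08051689]
 [  0.           0.           1.        ]] [-0.08550392  0.          0.          0.          0.        ] [[ 0.0220482  -0.97177356  0.23488302  0.3102992 ]
 [-0.99973481 -0.02299256 -0.00128237  0.05178931]
 [ 0.00664674 -0.23479246 -0.9720228   1.25491496]
 [ 0.          0.          0.          1.        ]]
[[498.28439463   0.         316.01469622]
 [  0.         498.28439463 237.29366287]
 [  0.           0.           1.        ]] [-0.08765345  0.          0.          0.          0.        ] [[ 0.71084014 -0.52403705  0.46913907  0.00503557]
 [-0.70308596 -0.51101462  0.49450398 -0.53736674]
 [-0.01940148 -0.68135837 -0.7316928   0.94443133]
 [ 0.          0.          0.          1.        ]]
{'time_s': 0.1, 'joints': array([1.10597643e+00, 8.74073529e-02, 1.75205370e-01, 1.65979358e+00,
       2.83332449e-05, 1.57080849e+00]), 'qvel': array([-8.57050869e-04, -2.37867648e-03,  2.65107100e-03, -5.87324941e-05,
       -8.14144118e-05,  9.88428028e-05]), 'tau': array([ 3.88700289e-05, -5.21560049e+01,  4.65654194e+01,  1.60630583e-02,
       -2.39655344e-05,  2.97861767e-06]), 'position': array([0.24644917, 0.49147469, 0.2386486 ]), 'orientation': array([-1.51888558e-04,  2.30329229e-01,  9.73112576e-01, -5.80236168e-04]), 'contact_force': array([-0.77603397, -0.16772895,  0.73696888]), 'torque': array([-0.00199791,  0.00419516, -0.00265231]), 'gripper_force': 0.0, 'opening': 0.9967270212442644} 0.008
```

View pics/top0.png

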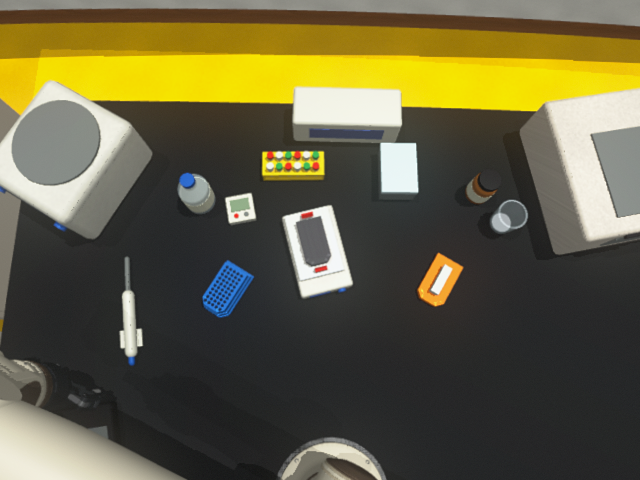

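View pics/side0.png

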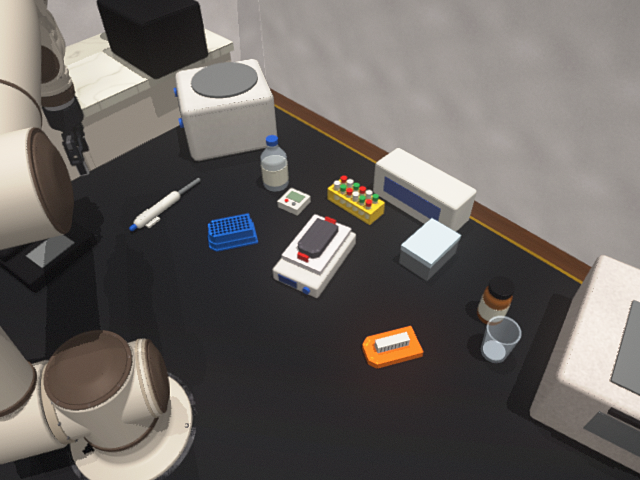

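```bash
cat > h.py <<'E'
import numpy as np,cv2
from scipy.optimize import minimize
def prism(lx,ly,z0,z1,ch=0):
    a,b=lx/2,ly/2
    p=[(a,-b),(a,b),(-a+ch,b),(-a,b-ch),(-a,-b+ch),(-a+ch,-b)]
    return np.array([(x,y,z) for z in(z0,z1) for x,y in p])
PLATE=[prism(124,76,0,5,12),prism(116,68,0,22,12),prism(108,60,22,46,12)]
COVER=[prism(116,68,0,18,12),prism(70,20,18,40)]
HOUS=[prism(200,124,0,40),prism(156,104,41,56)]
BLOCK=[prism(108,60,56,76,12)]
def proj(d,P):
    T=np.linalg.inv(d["cam_to_world"]); 
    return cv2.projectPoints(P.astype(float),cv2.Rodrigues(T[:3,:3])[0],T[:3,3],d["camera_matrix"],d["dist"])[0][:,0]
S=4
def render(d,model,p,z,box):
    x0,y0,x1,y1=box; m=np.zeros(((y1-y0)*S,(x1-x0)*S),np.uint8)
    c,s=np.cos(p[2]),np.sin(p[2])
    for pr in model:
        P=pr/1000@np.array([[c,s,0],[-s,c,0],[0,0,1]])+[p[0],p[1],z]
        q=(proj(d,P)-[x0-.5,y0-.5])*S-.5
        h=cv2.convexHull(q.astype(np.float32))
        cv2.fillConvexPoly(m,np.round(h*16).astype(np.int32),255,cv2.LINE_AA,4)
    return cv2.resize(m,(x1-x0,y1-y0),interpolation=cv2.INTER_AREA)/255.
def fill(m,near):
    cs,_=cv2.findContours(m.astype(np.uint8),cv2.RETR_EXTERNAL,cv2.CHAIN_APPROX_NONE)
    cs=[c for c in cs if cv2.contourArea(c)>100]
    c=min(cs,key=lambda c:np.hypot(*(c[:,0].mean(0)-near)))
    o=np.zeros(m.shape,np.uint8); cv2.drawContours(o,[c],-1,1,-1); return o
def fit(items,model,z,p0,step=(.006,.006,.06),dof=3):
    """items: list of (cam,mask,weight)"""
    it=[]
    for d,m,w in items:
        ys,xs=np.nonzero(m); b=(max(xs.min()-12,0),max(ys.min()-12,0),min(xs.max()+12,640),min(ys.max()+12,480))
        sl=np.s_[b[1]:b[3],b[0]:b[2]]; it.append((d,m[sl].astype(float),w[sl] if w is not None else 1.,b))
    def cost(p):
        q=list(p)+list(p0[len(p):])
        return sum((w*(render(d,model,q,z,b)-m)**2).sum() for d,m,w,b in it)
    best=None
    x0=np.array(p0[:dof])
    for k in range(3):
        sim=np.vstack([x0]+[x0+np.eye(dof)[i]*step[i]*(-1)**k/(1+k) for i in range(dof)])
        r=minimize(cost,x0,method="Nelder-Mead",options=dict(initial_simplex=sim,xatol=5e-5,fatol=.01)); x0=r.x
    return r.x,r.fun
def masks(d,kind,near):
    I=d["img"].astype(int); B,G,R=I[...,0],I[...,1],I[...,2]
    if kind=="plate": m=(B-R>40)&(B>60)
    if kind=="cover": m=((R-B>70)&(R>100)&(G>R*.3))|(np.minimum(np.minimum(R,G),B)>110)
    if kind=="hous": m=(np.maximum(np.maximum(R,G),B)>90)
    return fill(m,near)
E
python3 - <<'E'
import pickle
from h import *
T=pickle.load(open("top0.pkl","rb"));D=pickle.load(open("side0.pkl","rb"))
px={"plate":((228,288),(233,232)),"cover":((440,279),(393,347)),"hous":((317,251),(315,256))}
def ray(d,u,z):
    n=cv2.undistortPoints(np.array([[u]],float),d["camera_matrix"],d["dist"])[0,0]; M=d["cam_to_world"]
    v=M[:3,:3]@[n[0],n[1],1]; return M[:2,3]+v[:2]*(z-M[2,3])/v[2]
for k,mod in(("plate",PLATE),("cover",COVER),("hous",HOUS)):
    ms=[(d,masks(d,k,p),None) for d,p in zip((T,D),px[k])]
    xy=ray(T,px[k][0],.025)
    for nm,its in(("both",ms),("top",ms[:1]),("side",ms[1:])):
        R=[fit(its,mod,0,[*xy,a]) for a in np.radians([-150,-100,-50,0,50,100,150] if nm=="both" else [np.degrees(best[2]),np.degrees(best[2])+180])]
        R=sorted(R,key=lambda r:r[1])
        if nm=="both": best=R[0][0]
        print(k,nm,[(np.round(r[0],4).tolist(),round(r[1],1)) for r in R[:3]],[int(m[1].sum()) for m in its])
crop=lambda d,u,r:cv2.resize(d["img"][u[1]-r*3//4:u[1]+r*3//4,u[0]-r:u[0]+r],(400,300),interpolation=cv2.INTER_CUBIC)
cv2.imwrite("pics/c0.png",np.vstack([np.hstack([crop(T,(317,251),64),crop(D,(315,256),60)]),np.hstack([crop(T,(228,288),48),crop(T,(440,279),48)])]))
E
```

```text
plate both [([0.4591, 0.2575, -0.5244], np.float64(100.1)), ([0.459, 0.2575, -0.5243], np.float64(100.1)), ([0.459, 0.2575, -0.5263], np.float64(100.2))] [1744, 1492]
plate top [([0.4599, 0.2563, -0.5292], np.float64(43.8)), ([0.4602, 0.256, 2.6122], np.float64(98.8))] [1744]
plate side [([0.4585, 0.2591, -0.533], np.float64(22.2)), ([0.4594, 0.2584, 2.6084], np.float64(52.4))] [1492]
cover both [([0.4921, -0.2481, -0.5173], np.float64(126.4)), ([0.492, -0.2481, -0.516], np.float64(126.5)), ([0.492, -0.2481, -0.5162], np.float64(126.7))] [1463, 1796]
cover top [([0.492, -0.2505, -0.5164], np.float64(19.9)), ([0.4924, -0.2508, 2.6222], np.float64(71.7))] [1463]
cover side [([0.492, -0.2469, -0.5157], np.float64(16.9)), ([0.4926, -0.2473, 2.62], np.float64(87.5))] [1796]
hous both [([0.5555, 0.0445, 0.2723], np.float64(539.3)), ([0.5555, 0.0445, 3.4132], np.float64(539.4)), ([0.5556, 0.0444, 0.2717], np.float64(539.4))] [4558, 4041]
hous top [([0.5548, 0.0434, 0.2693], np.float64(55.8)), ([0.5548, 0.0434, 3.4109], np.float64(55.8))] [4558]
hous side [([0.5619, 0.0509, 0.2752], np.float64(214.2)), ([0.5619, 0.0509, 3.4168], np.float64(214.2))] [4041]
```

View pics/c0.png

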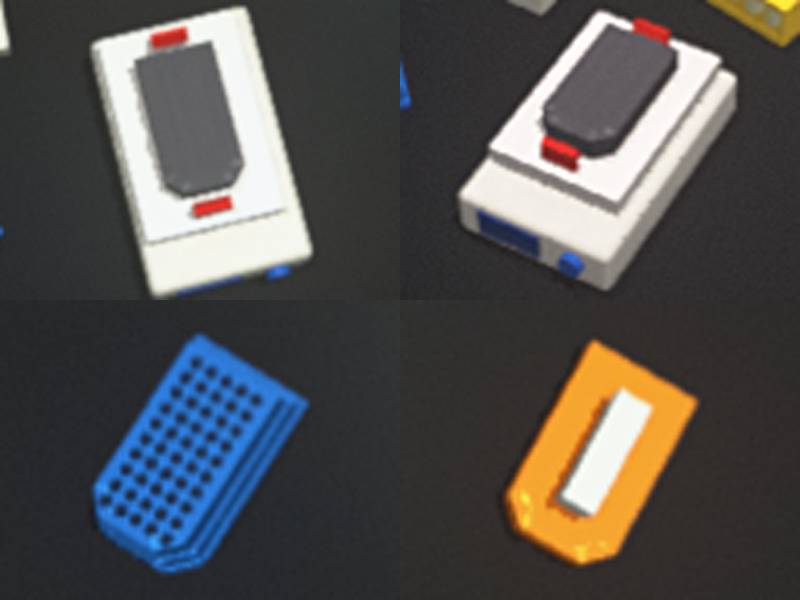

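```bash
cat > mv.py <<'E'
import numpy as np
from scipy.spatial.transform import Rotation as R
from plant import status
def rel(x,y,z,yaw,tilt=True):
    """tool target: position, tool y axis along angle yaw+90deg (mod 180)"""
    s=status.read_state(); q=s["orientation"]; C=R.from_quat([q[1],q[2],q[3],q[0]])
    best=None
    for a in(yaw,yaw+np.pi):
        t=R.from_matrix(np.array([[-np.cos(a),-np.sin(a),0],[-np.sin(a),np.cos(a),0],[0,0,-1]]).T) if 0 else R.from_matrix(np.column_stack([[-np.cos(a),-np.sin(a),0],[-np.sin(a),np.cos(a),0],[0,0,-1]]))
        v=(C.inv()*t).as_rotvec(degrees=True)
        if best is None or np.linalg.norm(v)<np.linalg.norm(best): best=v
    d=C.inv().apply(np.array([x,y,z])-s["position"])*1000
    print("t",round(s["time_s"],2),"pos",np.round(s["position"],4),"rel mm",d.round(1),"turn",best.round(2),"F",np.round(s["contact_force"],1),"open",round(s["opening"],3),"gf",round(s["gripper_force"],1),"j6",s["joints"][5].round(2))
E
cat > blk.py <<'E'
from h import *
def blockfit(d,hp,hm=None,p0=None,dof=2):
    I=d["img"].astype(int); mx=I.max(2); 
    m=(mx<150)&(render(d,[prism(150,98,50,76)],hp,0,(0,0,640,480))>.5)
    B,G,Rr=I[...,0],I[...,1],I[...,2]; red=((Rr-G>40)&(Rr>80)).astype(np.uint8)
    w=1.-cv2.dilate(red,np.ones((3,3),np.uint8)); m=m&(w>0)
    return fit([(d,m.astype(np.uint8),w)],BLOCK,0,p0,dof=dof),m
E
python3 - <<'E'
import pickle
from blk import *
from mv import rel
for n in("top","side"):
    d=pickle.load(open(n+"0.pkl","rb"))
    hp=[.56,.047,.272]
    for dof in(2,3):
        r,m=blockfit(d,hp,None,[.565,.047,.27],dof); print(n,np.round(r[0],4),round(r[1],1),m.sum())
rel(.459,.2575,.1,-.527)
E
```

```text
top [0.5689 0.0515] 26.2 1209
top [0.5687 0.0514 0.2718] 26.2 1209
side [0.5662 0.0528] 256.4 1159
side [0.5668 0.0529 0.2894] 255.0 1159
t 0.1 pos [0.2464 0.4915 0.2386] rel mm [-294.9 -113.7  138.8] turn [-0.07  0.    3.56] F [-0.8 -0.2  0.7] open 0.997 gf 0.0 j6 1.57
```

Request:
step_arm(fingers=[1, 1, 1, 1, 1, 1, 1, 1], xyz=[[-49, -19, 10], [-49, -19, 20], [-49, -19, 25], [-49, -19, 25], [-49, -19, 25], [-50, -19, 33], [0, 0, 0], [0, 0, 0]], turn=[[0, 0, 0.6], [0, 0, 0.6], [0, 0, 0.6], [0, 0, 0.6], [0, 0, 0.6], [0, 0, 0.6], [0, 0, 0], [0, 0, 0]])

```text
time_s: 1.1
position: [0.4526, 0.2523, 0.1015]
orientation: [-0.0, 0.261, 0.965, -0.0]
contact_force: [0.0, -0.0, -0.4]
opening: 1.001
gripper_force: 0.0
```

```bash
python3 -c "
from mv import rel
rel(.459,.2575,.034,-.527)"
```

```text
t 1.1 pos [0.4526 0.2523 0.1015] rel mm [-2.9  7.8 67.5] turn [-0.01 -0.02 -0.08] F [ 0.  -0.  -0.4] open 1.001 gf 0.0 j6 1.04
```

Request:
step_arm(fingers=[1, 1, 1, 1, 0.55, 0.55, 0.55, 0.55], xyz=[[-3, 8, 15], [0, 0, 25], [0, 0, 27], [0, 0, 0], [0, 0, 0], [0, 0, 0], [0, 0, 0], [0, 0, 0]], turn=[[0, 0, 0], [0, 0, 0], [0, 0, 0], [0, 0, 0], [0, 0, 0], [0, 0, 0], [0, 0, 0], [0, 0, 0]])

```text
time_s: 2.1
position: [0.4601, 0.2584, 0.0362]
orientation: [0.001, 0.261, 0.965, 0.001]
contact_force: [-1.6, 1.7, 5.8]
opening: 0.685
gripper_force: 66.0
```

```bash
python3 -c "
from mv import rel
rel(.459,.2575,.034,-.527)
rel(.5685,.052,.16,.271)"
```

```text
t 2.1 pos [0.4601 0.2584 0.0362] rel mm [ 0.5 -1.4  2.2] turn [ 0.16  0.06 -0.02] F [-1.6  1.7  5.8] open 0.685 gf 66.0 j6 1.04
t 2.1 pos [0.4601 0.2584 0.0362] rel mm [-197.7 -123.5 -123.9] turn [  0.12   0.12 -45.74] F [-1.6  1.7  5.8] open 0.685 gf 66.0 j6 1.04
```

Request:
step_arm(fingers=[0.55, 0.55, 0.55, 0.55, 0.55, 0.55, 0.55, 0.55], xyz=[[0, 0, -10], [0, 0, -25], [0, 0, -30], [0, 0, -30], [0, 0, -30], [0, 0, 0], [0, 0, 0], [0, 0, 0]], turn=[[0, 0, 0], [0, 0, -8], [0, 0, -8], [0, 0, -8], [0, 0, -8], [0, 0, -7], [0, 0, -6.7], [0, 0, 0]])

```text
time_s: 3.1
position: [0.4593, 0.2576, 0.1599]
orientation: [0.0, -0.134, 0.991, 0.0]
contact_force: [-1.4, 0.7, -2.4]
opening: 0.682
gripper_force: 65.1
```

```bash
python3 -c "
from mv import rel
rel(.5685,.052,.16,.271)"
```

```text
t 3.1 pos [0.4593 0.2576 0.1599] rel mm [ -50.6 -227.2   -0. ] turn [-0.    0.01 -0.11] F [-1.4  0.7 -2.4] open 0.682 gf 65.1 j6 0.24
```

Request:
step_arm(fingers=[0.55, 0.55, 0.55, 0.55, 0.55, 0.55, 0.55, 0.55], xyz=[[-8, -30, 0], [-9, -39, 0], [-9, -39, 0], [-9, -39, 0], [-8, -40, 0], [-7, -39, 16], [0, 0, 20], [0, 0, 0]], turn=[[0, 0, 0], [0, 0, 0], [0, 0, 0], [0, 0, 0], [0, 0, 0], [0, 0, 0], [0, 0, 0], [0, 0, 0]])

```text
time_s: 4.1
position: [0.5669, 0.0527, 0.122]
orientation: [-0.002, -0.133, 0.991, 0.0]
contact_force: [0.1, -0.4, -1.8]
opening: 0.684
gripper_force: 65.2
```

```bash
python3 -c "
from mv import rel
from plant import vision
import cv2,pickle,numpy as np
L=[]
for n,u in(('top',(320,245)),('side',(318,235))):
    d=vision.camera(n);pickle.dump(d,open(n+'1.pkl','wb'));L.append(cv2.resize(d['img'][u[1]-75:u[1]+75,u[0]-50:u[0]+50],(400,600),interpolation=cv2.INTER_CUBIC))
cv2.imwrite('pics/c1.png',np.hstack(L))
rel(.568,.053,.124,.271)"
```

```text
t 4.2 pos [0.5677 0.0534 0.1241] rel mm [-0.1 -0.5  0.1] turn [-0.    0.01 -0.12] F [ 0.6  1.1 -3. ] open 0.683 gf 65.2 j6 -0.18
```

View pics/c1.png

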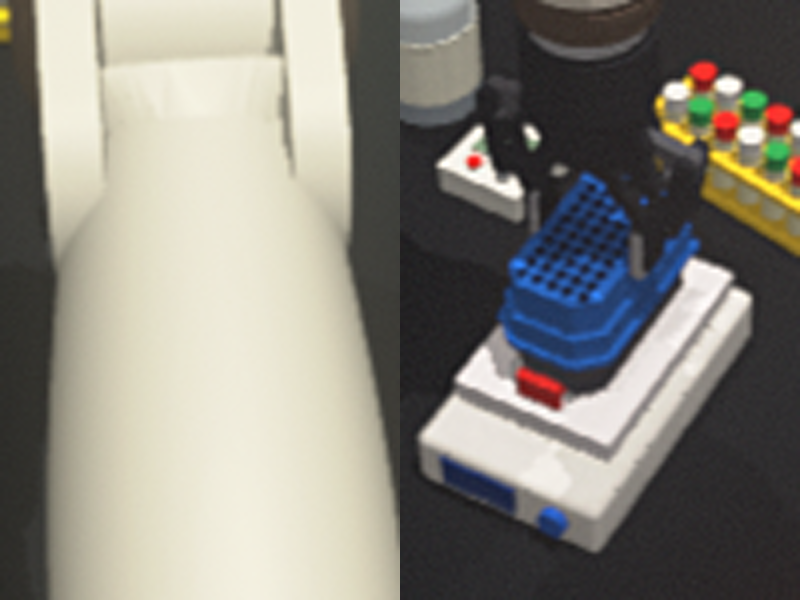

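```bash
cat > f1.py <<'E'
import pickle
from h import *
d0=pickle.load(open("side0.pkl","rb")); d1=pickle.load(open("side1.pkl","rb"))
I=d0["img"].astype(int); B,G,R=I[...,0],I[...,1],I[...,2]
reg=render(d0,[prism(150,98,56,76)],[.567,.053,.271],0,(0,0,640,480))>.5
m=(I.max(2)<130)&reg&~(R-G>30)
n,l,st,_=cv2.connectedComponentsWithStats(m.astype(np.uint8)); k=1+st[1:,4].argmax(); mb=(l==k).astype(np.uint8)
red=((R-G>30)&(R>70)).astype(np.uint8); w=1.-cv2.dilate(red,np.ones((3,3),np.uint8))
rb=fit([(d0,mb,w)],BLOCK,0,[.567,.053,.271],dof=2);rb3=fit([(d0,mb,w)],BLOCK,0,[.567,.053,.271],dof=3); print("block side",np.round(rb[0],4),rb[1],np.round(rb3[0],4),rb3[1],mb.sum())
J=d1["img"].astype(int); mp=((J[...,0]-J[...,2]>40)&(J[...,0]>60)).astype(np.uint8)
reg=render(d1,[prism(150,100,0,46)],[.5677,.0534,.271],.088,(0,0,640,480))>.5
mp&=reg.astype(np.uint8); mp=fill(mp,(312,240))
yy,xx=np.mgrid[:480,:640]
w=np.ones((480,640)); 
# exclude the fingers: everything farther than the near ends, above the flange band
w[cv2.dilate((render(d1,[prism(60,130,18,130)],[.5677,.0534,.271],.088,(0,0,640,480))>.1).astype(np.uint8),np.ones((5,5)))>0]=0
w[cv2.dilate((render(d1,[prism(140,85,22,130)],[.5677+.03,.0534,.271],.088,(0,0,640,480))>.1).astype(np.uint8),np.ones((3,3)))*(xx>330)>0]=0
for zz in(.086,.088,.090):
    rp=fit([(d1,mp,w)],PLATE,zz,[.5677,.0534,.2715],dof=2); print("plate",zz,np.round(rp[0],4),rp[1])
rp=fit([(d1,mp,w)],PLATE,.088,[.5677,.0534,.2715],dof=2)
o0=d0["img"].copy();o1=d1["img"].copy()
def ov(d,I,mod,p,z,m,w,u):
    s=6;C=I[u[1]-50:u[1]+50,u[0]-65:u[0]+65]; O=cv2.resize(C,None,fx=s*.5,fy=s*.5,interpolation=cv2.INTER_CUBIC); s=3
    r=cv2.resize(render(d,mod,p,z,(u[0]-65,u[1]-50,u[0]+65,u[1]+50)),(O.shape[1],O.shape[0]))
    cv2.drawContours(O,cv2.findContours((r>.5).astype(np.uint8),0,2)[0],-1,(0,255,0),1)
    mm=cv2.resize(m[u[1]-50:u[1]+50,u[0]-65:u[0]+65],(O.shape[1],O.shape[0]),interpolation=0)
    cv2.drawContours(O,cv2.findContours(mm,0,2)[0],-1,(0,255,255),1)
    ww=cv2.resize(w[u[1]-50:u[1]+50,u[0]-65:u[0]+65],(O.shape[1],O.shape[0]),interpolation=0); O[ww==0]=O[ww==0]//2
    return O
cv2.imwrite("pics/ov.png",np.hstack([ov(d0,o0,BLOCK,[*rb[0],.271],0,mb,np.ones((480,640)),(315,250)),ov(d1,o1,PLATE,[*rp[0],.2715],.088,mp,w,(315,245))]))
E
python3 f1.py
```

```text
block side [0.5688 0.0536] 49.48030757401 [0.5681 0.0537 0.2984] 46.966935793925416 956
plate 0.086 [0.5683 0.0552] 15.979823144944255
plate 0.088 [0.5672 0.0538] 16.29836216839677
plate 0.09 [0.566  0.0525] 16.640968858131487
```

View pics/ov.png

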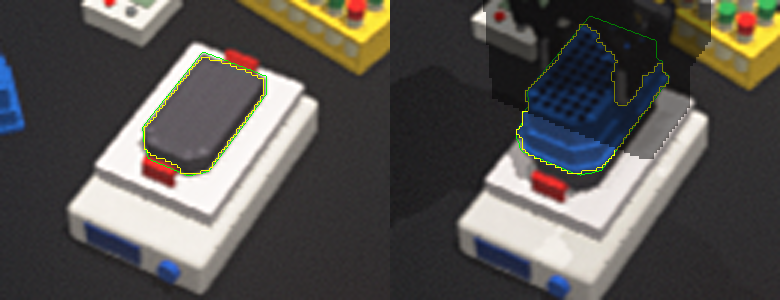

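```bash
python3 -c "
from mv import rel
rel(.5693,.0532,.111,.271)"
```

```text
t 4.2 pos [0.5677 0.0534 0.1241] rel mm [-1.4 -0.6 13.1] turn [-0.    0.01 -0.12] F [ 0.6  1.1 -3. ] open 0.683 gf 65.2 j6 -0.18
```

Request:
step_arm(fingers=[0.55, 0.55, 0.55, 0.55, 0.55, 0.55, 0.55, 0.55], xyz=[[-1.4, -0.6, 4], [0, 0, 4], [0, 0, 2], [0, 0, 1], [0, 0, 1], [0, 0, 1], [0, 0, 0], [0, 0, 0]], turn=[[0, 0, -0.1], [0, 0, 0], [0, 0, 0], [0, 0, 0], [0, 0, 0], [0, 0, 0], [0, 0, 0], [0, 0, 0]])

```text
time_s: 5.2
position: [0.5693, 0.053, 0.1105]
orientation: [0.0, -0.135, 0.991, -0.0]
contact_force: [0.3, -0.2, -2.6]
opening: 0.682
gripper_force: 65.3
```

```bash
python3 -c "
from mv import rel
rel(.5693,.0532,.1,.271)"
```

```text
t 5.2 pos [0.5693 0.053  0.1105] rel mm [-0.1  0.2 10.5] turn [-0.    0.    0.04] F [ 0.3 -0.2 -2.6] open 0.682 gf 65.3 j6 -0.18
```

Request:
step_arm(fingers=[0.55, 0.55, 0.55, 0.55, 0.55, 0.55, 0.55, 0.55], xyz=[[0, 0, 0.5], [0, 0, 0.5], [0, 0, 0.5], [0, 0, 0.5], [0, 0, 0.5], [0, 0, 0.5], [0, 0, 0], [0, 0, 0]], turn=[[0, 0, 0], [0, 0, 0], [0, 0, 0], [0, 0, 0], [0, 0, 0], [0, 0, 0], [0, 0, 0], [0, 0, 0]])

```text
time_s: 6.2
position: [0.5693, 0.053, 0.1075]
orientation: [-0.0, -0.135, 0.991, -0.0]
contact_force: [-0.1, -0.3, -1.4]
opening: 0.683
gripper_force: 65.3
```

Request:
step_arm(fingers=[0.55, 0.55, 0.55, 0.55, 0.55, 0.55, 0.55, 0.55], xyz=[[0, 0, 0.5], [0, 0, 0.5], [0, 0, 0.5], [0, 0, 0.5], [0, 0, 0.5], [0, 0, 0.5], [0, 0, 0], [0, 0, 0]], turn=[[0, 0, 0], [0, 0, 0], [0, 0, 0], [0, 0, 0], [0, 0, 0], [0, 0, 0], [0, 0, 0], [0, 0, 0]])

```text
time_s: 7.2
position: [0.5695, 0.053, 0.1047]
orientation: [0.0, -0.135, 0.991, -0.0]
contact_force: [-1.6, 0.0, 3.8]
opening: 0.685
gripper_force: 65.8
```

Request:
step_arm(fingers=[0.55, 0.55, 0.55, 0.55, 0.55, 0.55, 0.55, 0.55], xyz=[[0, 0, 0.6], [0, 0, 0.6], [0, 0, 0.6], [0, 0, 0.6], [0, 0, 0.6], [0, 0, 0], [0, 0, 0], [0, 0, 0]], turn=[[0, 0, 0], [0, 0, 0], [0, 0, 0], [0, 0, 0], [0, 0, 0], [0, 0, 0], [0, 0, 0], [0, 0, 0]])

```text
time_s: 8.2
position: [0.5696, 0.053, 0.1021]
orientation: [0.001, -0.135, 0.991, -0.0]
contact_force: [-1.5, -0.2, 5.6]
opening: 0.684
gripper_force: 66.4
```

Request:
step_arm(fingers=[0.55, 0.55, 0.55, 0.55, 0.55, 0.55, 0.55, 0.55], xyz=[[0, 0, 0.8], [0, 0, 0.8], [0, 0, 0.8], [0, 0, 0.8], [0, 0, 0.8], [0, 0, 0], [0, 0, 0], [0, 0, 0]], turn=[[0, 0, 0], [0, 0, 0], [0, 0, 0], [0, 0, 0], [0, 0, 0], [0, 0, 0], [0, 0, 0], [0, 0, 0]])

```text
time_s: 9.2
position: [0.5691, 0.053, 0.0969]
orientation: [-0.0, -0.135, 0.991, -0.0]
contact_force: [1.8, -0.6, -7.5]
opening: 0.682
gripper_force: 66.0
```

Request:
step_arm(fingers=[0.55, 0.55, 0.55, 0.55, 0.55, 0.55, 0.55, 0.55], xyz=[[0, 0, 0.6], [0, 0, 0.6], [0, 0, 0.6], [0, 0, 0.6], [0, 0, 0.6], [0, 0, 0], [0, 0, 0], [0, 0, 0]], turn=[[0, 0, 0], [0, 0, 0], [0, 0, 0], [0, 0, 0], [0, 0, 0], [0, 0, 0], [0, 0, 0], [0, 0, 0]])

```text
time_s: 10.2
position: [0.5693, 0.053, 0.0945]
orientation: [0.0, -0.135, 0.991, -0.0]
contact_force: [-0.2, -0.3, -2.6]
opening: 0.682
gripper_force: 66.9
```

Request:
step_arm(fingers=[0.55, 0.55, 0.55, 0.55, 0.55, 0.55, 0.55, 0.55], xyz=[[0, 0, 0.4], [0, 0, 0.4], [0, 0, 0.4], [0, 0, 0.4], [0, 0, 0], [0, 0, 0], [0, 0, 0], [0, 0, 0]], turn=[[0, 0, 0], [0, 0, 0], [0, 0, 0], [0, 0, 0], [0, 0, 0], [0, 0, 0], [0, 0, 0], [0, 0, 0]])

```text
time_s: 11.2
position: [0.5694, 0.053, 0.0941]
orientation: [0.001, -0.135, 0.991, 0.0]
contact_force: [-4.1, -0.6, 8.2]
opening: 0.683
gripper_force: 68.3
```

Request:
step_arm(fingers=[0.55, 0.55, 1, 1, 1, 1, 1, 1], xyz=[[0, 0, 0.8], [0, 0, 0], [0, 0, -2], [0, 0, 0], [0, 0, 0], [0, 0, -30], [0, 0, -50], [0, 0, -50]], turn=[[0, 0, 0], [0, 0, 0], [0, 0, 0], [0, 0, 0], [0, 0, 0], [0, 0, 0], [0, 0, 0], [0, 0, 0]])

```text
time_s: 12.2
position: [0.569, 0.053, 0.2251]
orientation: [-0.0, -0.135, 0.991, 0.0]
contact_force: [1.3, 1.0, 0.4]
opening: 0.997
gripper_force: 0.0
```

```bash
python3 -c "
from mv import rel
rel(.492,-.248,.2,-.517)"
```

```text
t 12.2 pos [0.569  0.053  0.2251] rel mm [ 155.  -269.3   25.2] turn [-1.000e-02 -4.000e-02  4.519e+01] F [1.3 1.  0.4] open 0.997 gf 0.0 j6 -0.18
```

Request:
step_arm(fingers=[1, 1, 1, 1, 1, 1, 1, 1], xyz=[[22, -38, 4], [22, -38, 4], [22, -38, 4], [22, -38, 4], [22, -39, 4], [22, -39, 4], [23, -39, 0], [0, 0, 0]], turn=[[0, 0, 0], [0, 0, 0], [0, 0, 0], [0, 0, 0], [0, 0, 0], [0, 0, 0], [0, 0, 0], [0, 0, 10]])

```text
time_s: 13.2
position: [0.4912, -0.2503, 0.1996]
orientation: [-0.0, -0.046, 0.999, -0.0]
contact_force: [0.4, 0.3, 0.8]
opening: 0.997
gripper_force: 0.0
```

Request:
step_arm(fingers=[1, 1, 1, 1, 1, 1, 1, 1], xyz=[[0, 0, 20], [0, 0, 20], [0, 0, 20], [0, 0, 20], [0, 0, 10], [0, 0, 0], [0, 0, 0], [0, 0, 0]], turn=[[0, 0, 9], [0, 0, 9], [0, 0, 9], [0, 0, 8], [0, 0, 0], [0, 0, 0], [0, 0, 0], [0, 0, 0]])

```text
time_s: 14.2
position: [0.4925, -0.2479, 0.1109]
orientation: [0.001, 0.254, 0.967, -0.0]
contact_force: [-0.3, 1.0, -0.1]
opening: 1.0
gripper_force: 0.0
```

```bash
python3 - <<'E'
from mv import rel
rel(.492,-.2475,.032,-.517)
import pickle
from h import *
from plant import vision
for n,u in(("top",(317,251)),("side",(317,240))):
    d=vision.camera(n); pickle.dump(d,open(n+"2.pkl","wb"))
    m=masks(d,"plate",u); r=fit([(d,m,None)],PLATE,.058,[.5685,.053,.271],dof=3); print(n,np.round(r[0],4),r[1],m.sum())
    globals()[n]=cv2.resize(d["img"][u[1]-60:u[1]+60,u[0]-50:u[0]+50],(400,480),interpolation=cv2.INTER_CUBIC)
cv2.imwrite("pics/c2.png",np.hstack([top,side]))
E
```

```text
t 14.2 pos [ 0.4925 -0.2479  0.1109] rel mm [ 0.8  0.1 78.9] turn [0.   0.07 0.24] F [-0.3  1.  -0.1] open 1.0 gf 0.0 j6 0.05
top [0.5702 0.051  0.2705] 72.80939638600537 1673
side [0.5712 0.0558 0.2795] 79.56130718954248 1544
```

View pics/c2.png

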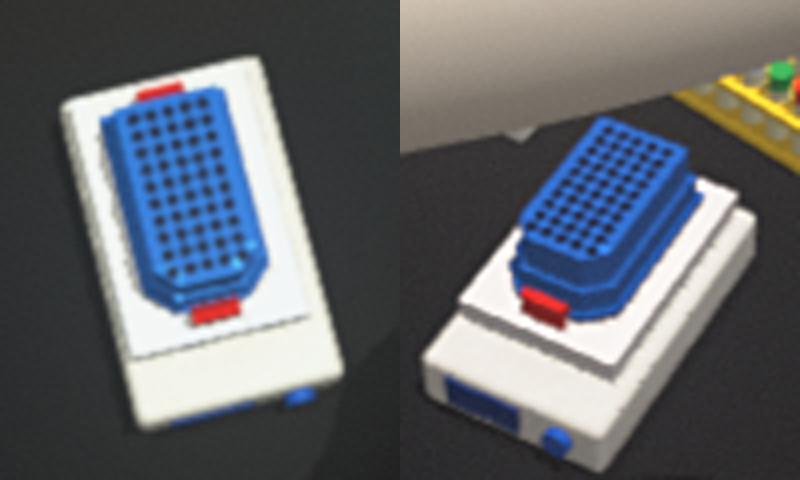

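Request:
step_arm(fingers=[1, 1, 1, 0.15, 0.15, 0.15, 0.15, 0.15], xyz=[[0.8, 0, 30], [0, 0, 30], [0, 0, 21], [0, 0, 0], [0, 0, 0], [0, 0, 0], [0, 0, 0], [0, 0, 0]], turn=[[0, 0, 0.2], [0, 0, 0], [0, 0, 0], [0, 0, 0], [0, 0, 0], [0, 0, 0], [0, 0, 0], [0, 0, 0]])

```text
time_s: 15.3
position: [0.4922, -0.2477, 0.0303]
orientation: [0.001, 0.256, 0.967, -0.0]
contact_force: [-0.0, -0.0, 6.1]
opening: 0.216
gripper_force: 59.6
```

Request:
step_arm(fingers=[0.15, 0.15, 0.15, 0.15, 0.15, 0.15, 0.15, 0.15], xyz=[[0, 0, 0], [0, 0, 0], [0, 0, 0], [0, 0, 0], [0, 0, 0], [0, 0, 0], [0, 0, 0], [0, 0, 0]], turn=[[0, 0, 0], [0, 0, 0], [0, 0, 0], [0, 0, 0], [0, 0, 0], [0, 0, 0], [0, 0, 0], [0, 0, 0]])

```text
time_s: 16.3
position: [0.4922, -0.2477, 0.0303]
orientation: [0.001, 0.256, 0.967, -0.0]
contact_force: [-0.7, -0.7, 6.6]
opening: 0.219
gripper_force: 59.6
```

Request:
step_arm(fingers=[0.15, 0.15, 0.15, 0.15, 0.15, 0.15, 0.15, 0.15], xyz=[[0, 0, -15], [0, 0, -30], [0, 0, -35], [0, 0, -35], [0, 0, -30], [0, 0, 0], [0, 0, 0], [0, 0, 0]], turn=[[0, 0, 0], [0, 0, -8], [0, 0, -8], [0, 0, -8], [0, 0, -8], [0, 0, -7], [0, 0, -6.2], [0, 0, 0]])

```text
time_s: 17.3
position: [0.4915, -0.2473, 0.1748]
orientation: [0.0, -0.135, 0.991, -0.0]
contact_force: [0.3, -0.0, -1.1]
opening: 0.214
gripper_force: 58.7
```

```bash
python3 - <<'E'
from mv import rel
rel(.5693,.053,.175,.271)
import pickle
from h import *
d=pickle.load(open("side2.pkl","rb")); I=d["img"].astype(int)
for n in("side","top"):
    d=pickle.load(open(n+"2.pkl","rb")); I=d["img"].astype(int)
    m=masks(d,"plate",(317,240)); red=((I[...,2]-I[...,1]>30)&(I[...,2]>70)).astype(np.uint8)
    w=1.-cv2.dilate(red,np.ones((3,3),np.uint8))
    r=fit([(d,m,w)],PLATE,.058,[.5695,.053,.271],dof=2); print(n,np.round(r[0],4),r[1])
E
```

```text
t 17.3 pos [ 0.4915 -0.2473  0.1748] rel mm [-1.554e+02  2.685e+02 -2.000e-01] turn [-0.02  0.02  0.  ] F [ 0.3 -0.  -1.1] open 0.214 gf 58.7 j6 -0.74
side [0.5702 0.0555] 39.31481737793157
top [0.5707 0.0512] 47.33853133410227
```

Request:
step_arm(fingers=[0.15, 0.15, 0.15, 0.15, 0.15, 0.15, 0.15, 0.15], xyz=[[-20, 34, 0], [-26, 45, 0], [-26, 45, 0], [-26, 45, 0], [-26, 45, 0], [-20, 35, 0], [-11.4, 19.5, 10], [0, 0, 15]], turn=[[0, 0, 0], [0, 0, 0], [0, 0, 0], [0, 0, 0], [0, 0, 0], [0, 0, 0], [0, 0, 0], [0, 0, 0]])

```text
time_s: 18.3
position: [0.5695, 0.0544, 0.149]
orientation: [0.0, -0.135, 0.991, 0.0]
contact_force: [-0.4, -0.8, -1.3]
opening: 0.22
gripper_force: 59.0
```

```bash
cat > f3.py <<'E'
import pickle,sys
from mv import rel
from h import *
from plant import vision,status
vision.camera("side")
d=vision.camera("side"); pickle.dump(d,open("side3.pkl","wb"))
rel(.5693,.053,.150,.271)
p=status.read_state()["position"]; z=p[2]-.0303
I=d["img"].astype(int); B,G,R=I[...,0],I[...,1],I[...,2]
full=(0,0,640,480)
m=((R-B>70)&(R>100)).astype(np.uint8)&(render(d,[prism(150,100,0,40)],[p[0],p[1],.271],z,full)>.5); m=fill(m.astype(np.uint8),(315,215))
w=np.ones((480,640)); w[cv2.dilate((render(d,[prism(40,130,20,150)],[p[0],p[1],.271],z,full)>.1).astype(np.uint8),np.ones((5,5)))>0]=0
body=COVER[:1]
r=fit([(d,m,w)],body,z,[p[0],p[1],.271],dof=2);r3=fit([(d,m,w)],body,z,[p[0],p[1],.271],dof=3); print("cover",np.round(r[0],4),r[1],np.round(r3[0],4),r3[1],m.sum())
d2=pickle.load(open("side2.pkl","rb"))
u=(315,235);b=(u[0]-65,u[1]-75,u[0]+65,u[1]+75)
C=cv2.resize(d["img"][b[1]:b[3],b[0]:b[2]],None,fx=4,fy=4,interpolation=cv2.INTER_CUBIC)
q=cv2.resize(render(d,body,[*r[0],.271],z,b),(C.shape[1],C.shape[0])); C[cv2.resize(w[b[1]:b[3],b[0]:b[2]],(C.shape[1],C.shape[0]))<.5]//=2
cv2.drawContours(C,cv2.findContours((q>.5).astype(np.uint8),0,2)[0],-1,(0,255,0),1)
cv2.imwrite("pics/c3.png",C)
E
python3 f3.py
```

```text
t 18.4 pos [0.5681 0.0527 0.1471] rel mm [-1.2 -0.  -2.9] turn [ 0.02 -0.18 -0.02] F [ 0.   0.6 -2. ] open 0.217 gf 58.9 j6 -0.18
cover [0.5688 0.0546] 42.503375624759705 [0.5689 0.0544 0.262 ] 42.41085736255286 865
```

View pics/c3.png

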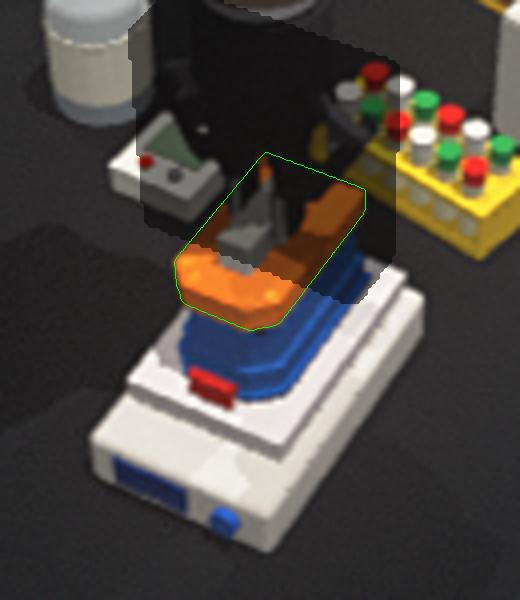

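Request:
step_arm(fingers=[0.15, 0.15, 0.15, 0.15, 0.15, 0.15, 0.15, 0.15], xyz=[[0, 0, 0], [0, 0, 0], [0, 0, 0], [0, 0, 0], [0, 0, 0], [0, 0, 0], [0, 0, 0], [0, 0, 0]], turn=[[0, 0, 0], [0, 0, 0], [0, 0, 0], [0, 0, 0], [0, 0, 0], [0, 0, 0], [0, 0, 0], [0, 0, 0]])

```text
time_s: 19.4
position: [0.5691, 0.0531, 0.149]
orientation: [-0.0, -0.135, 0.991, -0.0]
contact_force: [0.6, 0.0, -0.9]
opening: 0.215
gripper_force: 58.9
```

```bash
python3 f3.py; python3 -c "
from mv import rel
rel(.5694,.0531,.136,.271)"
```

```text
t 19.5 pos [0.5691 0.053  0.1491] rel mm [-0.2 -0.1 -0.9] turn [-0.   -0.    0.04] F [ 1.2 -0.3 -1.2] open 0.22 gf 58.9 j6 -0.18
cover [0.5698 0.055 ] 43.98439061899269 [0.57   0.054  0.2362] 43.17971549404076 866
t 19.5 pos [0.5691 0.053  0.1491] rel mm [-0.3 -0.  13.1] turn [-0.   -0.    0.04] F [ 1.2 -0.3 -1.2] open 0.22 gf 58.9 j6 -0.18
```

Request:
step_arm(fingers=[0.15, 0.15, 0.15, 0.15, 0.15, 0.15, 0.15, 0.15], xyz=[[-0.4, 0, 6], [0, 0, 5], [0, 0, 2], [0, 0, 1], [0, 0, 0.5], [0, 0, 0.5], [0, 0, 0.5], [0, 0, 0]], turn=[[0, 0, 0], [0, 0, 0], [0, 0, 0], [0, 0, 0], [0, 0, 0], [0, 0, 0], [0, 0, 0], [0, 0, 0]])

```text
time_s: 20.5
position: [0.5695, 0.0531, 0.1336]
orientation: [0.0, -0.135, 0.991, 0.0]
contact_force: [-0.5, -0.1, -1.3]
opening: 0.219
gripper_force: 58.9
```

Request:
step_arm(fingers=[0.15, 0.15, 0.15, 0.15, 0.15, 0.15, 0.15, 0.15], xyz=[[0, 0, 0.5], [0, 0, 0.5], [0, 0, 0.5], [0, 0, 0], [0, 0, 0], [0, 0, 0], [0, 0, 0], [0, 0, 0]], turn=[[0, 0, 0], [0, 0, 0], [0, 0, 0], [0, 0, 0], [0, 0, 0], [0, 0, 0], [0, 0, 0], [0, 0, 0]])

```text
time_s: 21.5
position: [0.5695, 0.0531, 0.1321]
orientation: [0.0, -0.135, 0.991, 0.0]
contact_force: [0.7, 0.0, -0.4]
opening: 0.218
gripper_force: 58.9
```

No contact force at the rim height: it is entering.

Request:
step_arm(fingers=[0.15, 0.15, 0.15, 0.15, 0.15, 0.15, 0.15, 0.15], xyz=[[0, 0, 0.6], [0, 0, 0.6], [0, 0, 0.6], [0, 0, 0.6], [0, 0, 0.6], [0, 0, 0], [0, 0, 0], [0, 0, 0]], turn=[[0, 0, 0], [0, 0, 0], [0, 0, 0], [0, 0, 0], [0, 0, 0], [0, 0, 0], [0, 0, 0], [0, 0, 0]])

```text
time_s: 22.5
position: [0.5695, 0.0531, 0.1291]
orientation: [0.0, -0.135, 0.991, 0.0]
contact_force: [-0.5, 0.0, -1.3]
opening: 0.218
gripper_force: 58.9
```

```bash
python3 -c "
from mv import rel
rel(.5694,.0531,.1203,.271)"
```

```text
t 22.5 pos [0.5695 0.0531 0.1291] rel mm [0.1 0.  8.8] turn [-0.    0.01  0.04] F [-0.5  0.  -1.3] open 0.218 gf 58.9 j6 -0.18
```

Request:
step_arm(fingers=[0.15, 0.15, 0.15, 0.15, 0.15, 0.15, 0.15, 0.15], xyz=[[0, 0, 1], [0, 0, 1], [0, 0, 1], [0, 0, 1], [0, 0, 1], [0, 0, 1], [0, 0, 1], [0, 0, 0]], turn=[[0, 0, 0], [0, 0, 0], [0, 0, 0], [0, 0, 0], [0, 0, 0], [0, 0, 0], [0, 0, 0], [0, 0, 0]])

```text
time_s: 23.5
position: [0.5694, 0.0531, 0.1219]
orientation: [-0.0, -0.135, 0.991, -0.0]
contact_force: [0.2, 0.4, -1.3]
opening: 0.22
gripper_force: 58.9
```

Request:
step_arm(fingers=[0.15, 0.15, 0.15, 0.15, 0.15, 0.15, 0.15, 0.15], xyz=[[0, 0, 0.5], [0, 0, 0.5], [0, 0, 0.5], [0, 0, 0.5], [0, 0, 0.5], [0, 0, 0], [0, 0, 0], [0, 0, 0]], turn=[[0, 0, 0], [0, 0, 0], [0, 0, 0], [0, 0, 0], [0, 0, 0], [0, 0, 0], [0, 0, 0], [0, 0, 0]])

```text
time_s: 24.5
position: [0.5696, 0.0531, 0.1203]
orientation: [0.0, -0.135, 0.991, -0.0]
contact_force: [-2.5, -0.7, 5.7]
opening: 0.217
gripper_force: 59.8
```

Seated at the predicted height (0.1203). Release, rise and look.

Request:
step_arm(fingers=[0.15, 1, 1, 1, 1, 1, 1, 1], xyz=[[0, 0, 0], [0, 0, 0], [0, 0, -1], [0, 0, 0], [0, 0, 0], [0, 0, -30], [0, 0, -50], [0, 0, -50]], turn=[[0, 0, 0], [0, 0, 0], [0, 0, 0], [0, 0, 0], [0, 0, 0], [0, 0, 0], [0, 0, 0], [0, 0, 0]])

```text
time_s: 25.5
position: [0.5692, 0.0531, 0.2518]
orientation: [-0.0, -0.135, 0.991, -0.0]
contact_force: [1.0, -0.4, -0.0]
opening: 0.996
gripper_force: 0.0
```

Request:
step_arm(fingers=[1, 1, 1, 1, 1, 1, 1, 1], xyz=[[20, -30, 0], [26, -45, 0], [26, -45, 0], [26, -45, 0], [26, -45, 0], [20, -30, 0], [0, 0, 0], [0, 0, 0]], turn=[[0, 0, 0], [0, 0, 0], [0, 0, 0], [0, 0, 0], [0, 0, 0], [0, 0, 0], [0, 0, 0], [0, 0, 0]])

```text
time_s: 26.5
position: [0.4953, -0.2165, 0.2506]
orientation: [0.0, -0.135, 0.991, 0.0]
contact_force: [0.5, 0.1, -0.4]
opening: 0.998
gripper_force: 0.0
```

```bash
python3 - <<'E'
from h import *
from plant import vision,status
L=[]
for n,u in(("top",(317,251)),("side",(317,240))):
    d=vision.camera(n); I=d["img"].astype(int); m=fill(((I[...,2]-I[...,0]>70)&(I[...,2]>100)).astype(np.uint8),u)
    r=fit([(d,m,None)],COVER,.090,[.5695,.053,.271],dof=3); print(n,np.round(r[0],4),r[1],m.sum())
    L.append(cv2.resize(d["img"][u[1]-60:u[1]+60,u[0]-50:u[0]+50],(400,480),interpolation=cv2.INTER_CUBIC))
cv2.imwrite("pics/c4.png",np.hstack(L)); s=status.read_state(); print(s["time_s"],s["position"])
E
```

```text
top [0.5707 0.0518 0.2674] 32.53794694348328 1554
side [0.5699 0.0554 0.2757] 17.788004613610152 1256
26.6 [ 0.4955162  -0.2158726   0.25057982]
```

View pics/c4.png

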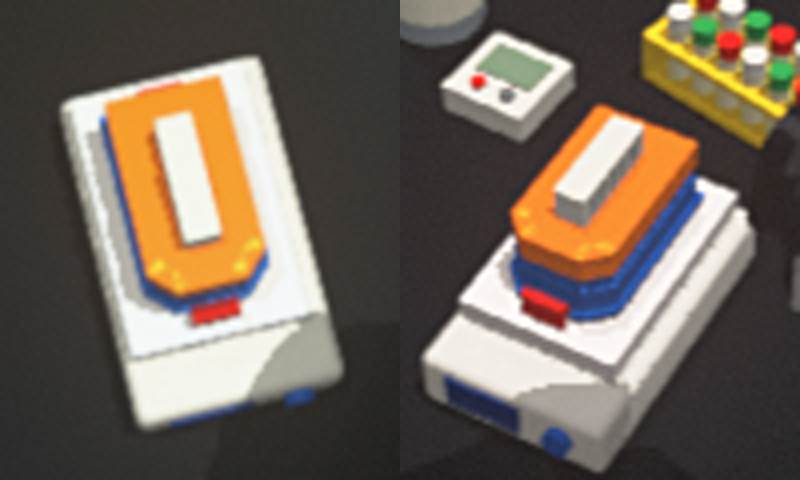

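The picture shows the cover sitting level on the clipped plate, with the cut corners matching at the display end and the red clip over the flange (crop pixel 215,310). The arm is clear of everything.

```bash
python3 -c "
from plant import ctrl
print(ctrl.hand_in())"
```

```text
the job is handed in; nothing more can be done
None
```

The plate is clipped onto the shaker's adapter block, the cover is fully down and level on it, and the job was handed in at about 27 s with the arm clear; hand-in returned no verdict.

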